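# Lay the empty coffee carton down and push it off the table edge into the bin

### The job

The tall cream carton with the red-brown band is empty and goes into the grey bin that hangs on the front edge of the table. Push its top so that it tips over and comes to rest lying on the table, then slide it over the edge so that it drops into the bin; do not pick it up off the table. Leave the mug, the spice jar and the low green box standing where they are.

Things in the scene. Friction and masses are not known exactly. Their poses are not given: they have to be found in the camera images.
- carton: Empty cream carton, red-brown band at the top, a closed box 67 (own x) x 107 (own y) x 167 mm tall (own z), 0.1 to 0.2 kg, friction about 0.6. Origin: centre of its underside; z runs to its top, x is the normal of the two broad faces. It starts standing on the table, a broad face turned roughly to the robot. Lying on a broad face it is 67 mm high.
- carton_middle (a point): Middle of the carton, 83 mm from its underside, same axes. Pushed at 130 mm height or more on a broad face, the standing carton tips about its lower edge instead of sliding; the pushed spot must go some 60 mm before it falls by itself.
- waste_bin: Open grey bin, fixed, hung on the table's straight front edge (along y at x = 0.36, on the robot's side). Origin: on the edge at the bin's middle, level with the table top; x points into the table, y along the edge. The bin lies on the -x side, rim 5 mm and floor 241 mm below the table top. Its two steel hooks, 3 mm thick, lie on the table at y = 88 to 106 mm either side, to x = 41 mm.
- bin_front (a point): Point on the table top 60 mm behind the edge, in line with the middle of the bin. Beyond the bare edge the mouth of the bin starts 6 mm out and measures 178 mm (x) by 162 mm (y) inside.
- mug: White mug with dots, 78 x 114 x 93 mm, loose bystander. Origin: centre of its underside.
- cinnamon_jar: Glass spice jar with a green lid, 46 mm across, 106 mm tall, loose bystander. Origin: centre of its underside.
- tea_box: Low green box, 65 x 135 x 75 mm, loose bystander farther back on the table. Origin: centre of its underside.
Not all that is in view belongs to the job. What is shaped like the carton but purple or yellow is not meant.

How it is judged:
By the outcome, as a careful person would: the job done as asked, in the order asked, and still so for the second after the job is handed in, with the robot touching nothing.
It also fails if it takes over 58 s, if anything falls off the work surface, if the arm or the gripper's body presses on something with over 40 N, if the wrist force passes 120 N, or if a joint passes its speed limit or range.

### The arm

A 7-joint arm with a two-finger parallel gripper is mounted at the origin on a cart in front of the work surface, level with it; the furniture and walls round the work are solid. World frame = base frame: x ahead of the robot, y to its left, z up, the work surface at z = 0. Lengths are in m, angles in rad, forces in N, time in s.
With the tool pointing down it reaches from about 0.4 to 0.85 m from the base axis. Payload 10.4 kg.
Tool frame: the origin (TCP) lies between the finger pads; the fingertips stand manip.tip_extent ahead of it and the grasp point (between the pads) lies 11 mm behind it (manip.tip_extent is the distance from the TCP to the fingertips, in m); z points along the fingers, y is the direction in which the jaws open and shut (so a half turn about z gives the same grasp; the last joint's range is limited). The gripper opens to 87 mm and grips with 3 to 60 N. Pads are 19 mm wide; open, the fingers measure 117 mm over their backs; the gripper's body (75 mm by 190 mm) begins 51 mm behind the grasp point.
Start: joints at [1.307, 0.332, -0.065, 1.46, 0.022, 1.35, -0.088], TCP at [0.149, -0.607, 0.231] pointing down, gripper open.
Joint ranges: [-2.6, 2.6], [-0.5, 2.12], [-1.47, 1.34], [0.16, 2.42], [-1.27, 4.41], [0.06, 2.06], [-2.6, 2.6]. Speed limits (rad/s): [2.22, 2.22, 2.79, 2.79, 3.14, 3.14, 3.14].

### API

Orientations are given as a 3x3 rotation matrix whose columns are the frame's x, y, z axes.
In Python, from cell import manip, grab_frame gives the robot as it stands.
- The arm moves only by the tool jog_arm, never from a script. Its argument "targets" is a list of rows, each an object of numbers: "ax", "ay", "az": the turn, a rotation vector about the tool's x, y, z in degrees; "tx", "ty", "tz": the shift along the tool's x, y, z in m; "jaw": the opening in per cent of the stroke, from 0 (shut) to 100 (fully open). A call has 1 to 20 rows; each row is the pose to reach, as a shift and turn from the pose commanded when the call began, along the tool's axes at that moment; what a row does not reach only later rows make up. A row lasts 1/12 s, in which the tool goes at most 41.7 mm and 7.16 degrees, less where a joint would pass 70% of its speed; a pose out of reach is approached as far as the arm can. A call with a gripper value outside its range is refused whole. The fingers move at their own pace and stop on an object; the grip force is fixed at half the most. Time passes only in rows, so rows that repeat a pose let the fingers close. It gives the time, the measured TCP pose, the force and the opening at its end, in the units of the state.
- manip.sense(): the state, without advancing time (a new reading comes with each control period).
- grab_frame(name): name is "scene" or "side" or "wrist"; returns a dict with "pixels" (400x640x3 uint8, red, green, blue), "fx", "fy", "cx", "cy" (pixels), "pose" (4x4, takes a point from camera to world coordinates); the wrist camera has in their place "T_tool_cam" (4x4, takes a point from camera to tool coordinates, whose origin is the TCP and whose axes are the flange's). Camera axes: x right, y down, z forward; pixel columns grow to the right and rows downward; lengths in m; the calibration is good to about 2 mm. A picture is of the moment at which its call begins: read the wrist's pose just before it. There is no depth.
- manip.close_job(): hands the job in, once; it reports no verdict.
The state is a dict: "time_s": time; "joints": joint angles; "joint_velocities": joint speeds; "tau": joint torques, N m; "tool_pos": TCP position; "tool_rot": TCP orientation; "force": force on the tool from outside, world axes, zero at the start; "wrist_torque": the same for the moment, N m; "gripper_width": opening from 0.0 (shut) to 1.0 (fully open).
Only numpy, scipy, OpenCV 4.12 (cv2) and the standard library are available. Lean on these libraries where they do the work, as an engineer would, in place of code of your own. Each camera call takes 0.05 s, during which the arm holds its last target. There are 200 camera calls.

## Working session

There is one attempt and no reset: what is moved stays moved. The work goes in short steps, Python scripts to look and compute and a tool call to move; the robot and the scene stay as the last step left them, time stands still between calls to the robot, and variables do not carry over. Pictures are saved under pics/ and viewed, on a budget of 10 in all, crops included, one or two more only if the job needs it, and the job is handed in when it is done.

Besides the shell and the picture viewer there is one more tool, called after ">>>" as name([rows], argument=value, ...), one row to a line, values as JSON. jog_arm: Moves the arm, as the interface text tells. Its arguments: {"type":"object","properties":{"targets":{"type":"array","items":{"type":"object","properties":{"ax":{"type":"number"},"ay":{"type":"number"},"az":{"type":"number"},"tx":{"type":"number"},"ty":{"type":"number"},"tz":{"type":"number"},"jaw":{"type":"number"}}}}},"required":["targets"]}

```bash
mkdir -p pics
cat > h.py <<'E'
import numpy as np, cv2
from cell import manip, grab_frame
def save(n,f): cv2.imwrite(f'pics/{n}.png',cv2.cvtColor(f['pixels'],cv2.COLOR_RGB2BGR))
def ray(f,u,v,z=0.,P=None):
    P=f['pose'] if P is None else P
    P=np.array(P); d=P[:3,:3]@np.array([(u-f['cx'])/f['fx'],(v-f['cy'])/f['fy'],1]); o=P[:3,3]
    return o+d*(z-o[2])/d[2]
def proj(f,p):
    P=np.linalg.inv(np.array(f['pose'])); c=P[:3,:3]@np.array(p)+P[:3,3]
    return f['fx']*c[0]/c[2]+f['cx'],f['fy']*c[1]/c[2]+f['cy']
E
python3 - <<'E'
from h import *
s=manip.sense(); print(s, manip.tip_extent)
for n in('scene','side'):
    f=grab_frame(n); save(n+'0',f); print(n,f['fx'],f['cx'],f['cy'],np.round(f['pose'],3))
E
```

```text
{'time_s': 0.0, 'joints': array([ 1.30742577,  0.33288742, -0.06471871,  1.46094314,  0.02159143,
        1.34992196, -0.08854168]), 'joint_velocities': array([ 6.18462563e-04,  2.08512709e-04, -3.54935369e-04,  3.36637389e-05,
        1.15092827e-03,  8.87240456e-04, -2.70516494e-04]), 'tau': array([-7.14099733e-04, -6.23250461e+01,  2.42020941e-02, -3.89891589e+01,
       -6.12383382e-02,  3.97508999e-02,  1.41635883e-04]), 'tool_pos': array([ 0.14894731, -0.60659436,  0.22974341]), 'tool_rot': array([[ 9.71155668e-01,  2.38446027e-01, -4.01767463e-04],
       [ 2.38446359e-01, -9.71154648e-01,  1.40841566e-03],
       [-5.43472197e-05, -1.46359084e-03, -9.99998927e-01]]), 'force': array([-0.70575008, -0.42430587,  0.30942493]), 'wrist_torque': array([-0.00896051, -0.01718053, -0.01311761]), 'gripper_width': 1.0010221538835655} 0.008
scene 384.9024703193148 322.3310249161369 205.15287982548315 [[-0.639 -0.425  0.641 -0.009]
 [-0.769  0.351 -0.535  0.541]
 [ 0.002 -0.835 -0.551  0.571]
 [ 0.     0.     0.     1.   ]]
side 407.99303456417823 317.11729843186686 207.13853401895807 [[-0.712 -0.496  0.496  0.039]
 [-0.702  0.496 -0.511  0.595]
 [ 0.008 -0.712 -0.702  0.839]
 [ 0.     0.     0.     1.   ]]
```

View pics/scene0.png

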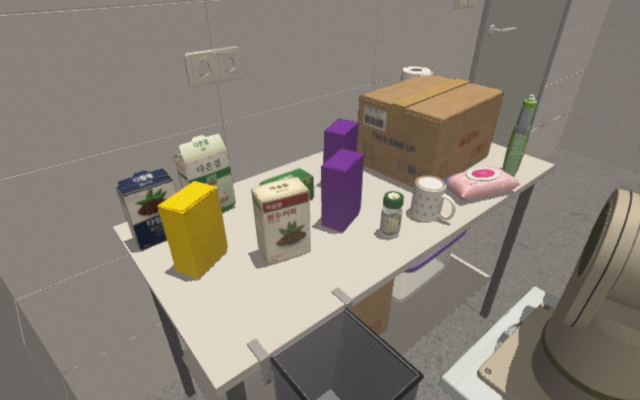

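View pics/side0.png

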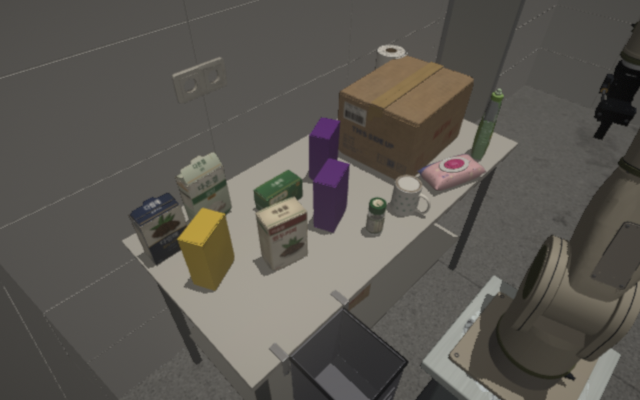

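Candidates: the cream carton with a red-brown band at scene (283,220), yellow box (197,230), purple boxes (343,190) and (338,150), white/green milk carton (205,175) and navy pack (148,208). By the description it is the one at (283,220). The mug is at (428,198), the jar at (391,213), the tea box at (288,188), and the hooks at (260,350) and (343,297). Next is a close crop to check the choice and read the corners.

Run:
```python
from h import *
f=grab_frame('scene')
c=cv2.cvtColor(f['pixels'],cv2.COLOR_RGB2BGR)
a=cv2.resize(c[160:280,150:400],None,fx=3.2,fy=3.2,interpolation=cv2.INTER_CUBIC)
cv2.imwrite('pics/crop1.png',a)
for n,u,v in [('BL',267,260),('BR',310,245),('hookL',260,350),('hookR',343,297),('jar',391,235),('mug',428,218),('yelBR',188,273),('purpBL',345,228)]: print(n,ray(f,u,v).round(3))
```

```text
BL [0.564 0.222 0.   ]
BR [0.544 0.117 0.   ]
hookL [0.377 0.358 0.   ]
hookR [0.376 0.166 0.   ]
jar [ 0.45  -0.057  0.   ]
mug [ 0.437 -0.184  0.   ]
yelBR [0.636 0.374 0.   ]
purpBL [0.541 0.009 0.   ]
```

View pics/crop1.png

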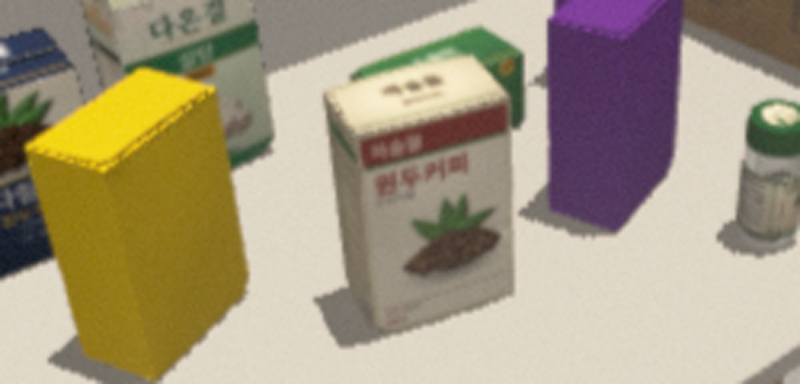

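The crop confirms the cream carton with the red-brown band, broad face to the robot. I'll fit its pose from the corners, and the tea box's and others' too.

Run:
```python
from h import *
from scipy.optimize import least_squares
f=grab_frame('scene')
C=lambda u,v:(u/3.2+150,v/3.2+160)
def fit(obs,dims,x0):
    def w(p,l):
        c,s=np.cos(p[2]),np.sin(p[2]); a,b,h=np.array(l)*dims
        return [p[0]+c*a-s*b,p[1]+s*a+c*b,h]
    r=least_squares(lambda p:np.ravel([np.subtract(proj(f,w(p,l)),o) for l,o in obs]),x0)
    print(r.x.round(4),np.rad2deg(r.x[2]).round(1),'rms',np.sqrt(np.mean(r.fun**2)).round(2))
    for a in(-1,1):
        for b in (-1,1): print('  ',np.round(w(r.x,(a,b,0)),3))
h=.5
fit([((-1,1,0),C(380,331)),((-1,-1,0),C(513,292)),((-1,1,1),C(362,137)),((-1,-1,1),C(510,102)),((1,1,1),C(325,93)),((1,-1,1),C(475,57))],(.0335,.0535,.167),(.58,.17,0))
# tea box: top face right corners
for n,u,v,z in [('tea top R-back',508,30,.075),('tea topR front',524,50,.075),('tea botR',522,125,0),('tea topL',352,75,.075),('yellow front bottom',155,380,0),('yellow right bottom',247,290,0),('purple L bottom',550,210,0),('purple front bottom',617,231,0),('purple R bottom',672,165,0)]: print(n,ray(f,*C(u,v),z).round(3))
print('bin edge check', [np.round(proj(f,p),0) for p in [(.36,.262,0),(.401,.359,0),(.401,.165,0)]])
```

```text
[ 0.564   0.174  -0.2217] -12.7 rms 1.99
   [0.52  0.129 0.   ]
   [0.543 0.234 0.   ]
   [0.585 0.114 0.   ]
   [0.608 0.219 0.   ]
tea top R-back [ 0.728 -0.025  0.075]
tea topR front [ 0.692 -0.014  0.075]
tea botR [ 0.695 -0.013  0.   ]
tea topL [0.748 0.118 0.075]
yellow front bottom [0.606 0.365 0.   ]
yellow right bottom [0.649 0.275 0.   ]
purple L bottom [0.585 0.047 0.   ]
purple front bottom [0.532 0.025 0.   ]
purple R bottom [ 0.569 -0.07   0.   ]
bin edge check [array([310., 327.]), array([252., 341.]), array([335., 290.])]
```

```bash
cat >> h.py <<'E'
def shift(p,s=None):
    s=s or manip.sense(); return (s['tool_rot'].T@(np.array(p)-s['tool_pos'])).round(3)
E
python3 - <<'E'
from h import *
for p in [(.149,-.607,.43),(.42,-.2,.43),(.655,.153,.43)]: print(shift(p))
f=grab_frame('scene')
for u,v in[(400,184),(500,140),(360,145)]: print(ray(f,u,v).round(3))
E
```

```text
[-0.   0.  -0.2]
[ 0.36  -0.331 -0.2  ]
[ 0.673 -0.617 -0.199]
[ 0.597 -0.262  0.   ]
[ 0.575 -0.786  0.   ]
[ 0.868 -0.363  0.   ]
```

>>> jog_arm([
  {"tz":-0.2,"jaw":40},
  {"tz":-0.2,"jaw":40},
  {"tz":-0.2,"jaw":40},
  {"tz":-0.2,"jaw":40},
  {"tz":-0.2,"jaw":40},
  {"tx":0.36,"ty":-0.331,"tz":-0.2,"az":-75,"jaw":40},
  {"tx":0.36,"ty":-0.331,"tz":-0.2,"az":-75,"jaw":40},
  {"tx":0.36,"ty":-0.331,"tz":-0.2,"az":-75,"jaw":40},
  {"tx":0.36,"ty":-0.331,"tz":-0.2,"az":-75,"jaw":40},
  {"tx":0.36,"ty":-0.331,"tz":-0.2,"az":-75,"jaw":40},
  {"tx":0.36,"ty":-0.331,"tz":-0.2,"az":-75,"jaw":40},
  {"tx":0.36,"ty":-0.331,"tz":-0.2,"az":-75,"jaw":40},
  {"tx":0.36,"ty":-0.331,"tz":-0.2,"az":-75,"jaw":40},
  {"tx":0.36,"ty":-0.331,"tz":-0.2,"az":-75,"jaw":40},
  {"tx":0.36,"ty":-0.331,"tz":-0.2,"az":-75,"jaw":40},
  {"tx":0.36,"ty":-0.331,"tz":-0.2,"az":-75,"jaw":40},
  {"tx":0.36,"ty":-0.331,"tz":-0.2,"az":-75,"jaw":40},
  {"tx":0.36,"ty":-0.331,"tz":-0.2,"az":-75,"jaw":40},
])

```text
invalid input
```

```bash
cat >> h.py <<'E'
def plan(p,yaw):
    s=manip.sense(); R=s['tool_rot']; y=np.degrees(np.arctan2(R[1,0],R[0,0]))
    print('t',round(s['time_s'],2),'pos',s['tool_pos'].round(3),'yaw',y.round(1),'zaxis',R[:,2].round(3),'F',s['force'].round(1),'j',s['joints'].round(2))
    print('shift',shift(p,s),'az',-round((yaw-y+180)%360-180,1))
E
python3 -c "
from h import *
plan((.655,.153,.43),167.3)"
```

```text
t 0.25 pos [ 0.149 -0.607  0.23 ] yaw 13.8 zaxis [-0.     0.001 -1.   ] F [-0.7  0.3 -0.6] j [ 1.31  0.33 -0.06  1.46  0.02  1.35 -0.09]
shift [ 0.673 -0.617 -0.199] az -153.5
```

The rows may need all seven fields, so I'll test with a short call.

>>> jog_arm([
  {"tx":0,"ty":0,"tz":-0.04,"ax":0,"ay":0,"az":0,"jaw":40},
  {"tx":0,"ty":0,"tz":-0.08,"ax":0,"ay":0,"az":0,"jaw":40},
  {"tx":0,"ty":0,"tz":-0.12,"ax":0,"ay":0,"az":0,"jaw":40},
  {"tx":0,"ty":0,"tz":-0.16,"ax":0,"ay":0,"az":0,"jaw":40},
  {"tx":0,"ty":0,"tz":-0.2,"ax":0,"ay":0,"az":0,"jaw":40},
])

```text
time_s: 0.67
tool_pos: [0.1489, -0.6065, 0.4327]
tool_rot: [[0.971, 0.238, 0.0], [0.238, -0.971, -0.0], [0.0, 0.0, -1.0]]
force: [1.4, -1.3, -0.2]
gripper_width: 0.709
```

>>> jog_arm([
  {"tx":0.36,"ty":-0.331,"tz":0,"ax":0,"ay":0,"az":-75,"jaw":40},
  {"tx":0.36,"ty":-0.331,"tz":0,"ax":0,"ay":0,"az":-75,"jaw":40},
  {"tx":0.36,"ty":-0.331,"tz":0,"ax":0,"ay":0,"az":-75,"jaw":40},
  {"tx":0.36,"ty":-0.331,"tz":0,"ax":0,"ay":0,"az":-75,"jaw":40},
  {"tx":0.36,"ty":-0.331,"tz":0,"ax":0,"ay":0,"az":-75,"jaw":40},
  {"tx":0.36,"ty":-0.331,"tz":0,"ax":0,"ay":0,"az":-75,"jaw":40},
  {"tx":0.36,"ty":-0.331,"tz":0,"ax":0,"ay":0,"az":-75,"jaw":40},
  {"tx":0.36,"ty":-0.331,"tz":0,"ax":0,"ay":0,"az":-75,"jaw":40},
  {"tx":0.36,"ty":-0.331,"tz":0,"ax":0,"ay":0,"az":-75,"jaw":40},
  {"tx":0.36,"ty":-0.331,"tz":0,"ax":0,"ay":0,"az":-75,"jaw":40},
  {"tx":0.36,"ty":-0.331,"tz":0,"ax":0,"ay":0,"az":-75,"jaw":40},
  {"tx":0.36,"ty":-0.331,"tz":0,"ax":0,"ay":0,"az":-75,"jaw":40},
  {"tx":0.36,"ty":-0.331,"tz":0,"ax":0,"ay":0,"az":-75,"jaw":40},
  {"tx":0.36,"ty":-0.331,"tz":0,"ax":0,"ay":0,"az":-75,"jaw":40},
])

```text
time_s: 1.83
tool_pos: [0.4205, -0.198, 0.4306]
tool_rot: [[0.017, 1.0, 0.0], [1.0, -0.017, -0.0], [-0.0, 0.0, -1.0]]
force: [-0.2, -1.4, -0.4]
gripper_width: 0.398
```

```bash
python3 -c "
from h import *
plan((.655,.153,.43),167.3)"
```

```text
t 1.83 pos [ 0.42  -0.198  0.431] yaw 89.0 zaxis [ 0. -0. -1.] F [-0.2 -1.4 -0.4] j [ 0.88 -0.03 -0.52  1.46 -0.01  1.71  0.34]
shift [0.355 0.228 0.001] az -78.3
```

>>> jog_arm([
  {"tx":0.355,"ty":0.228,"tz":0,"ax":0,"ay":0,"az":-78.3,"jaw":40},
  {"tx":0.355,"ty":0.228,"tz":0,"ax":0,"ay":0,"az":-78.3,"jaw":40},
  {"tx":0.355,"ty":0.228,"tz":0,"ax":0,"ay":0,"az":-78.3,"jaw":40},
  {"tx":0.355,"ty":0.228,"tz":0,"ax":0,"ay":0,"az":-78.3,"jaw":40},
  {"tx":0.355,"ty":0.228,"tz":0,"ax":0,"ay":0,"az":-78.3,"jaw":40},
  {"tx":0.355,"ty":0.228,"tz":0,"ax":0,"ay":0,"az":-78.3,"jaw":40},
  {"tx":0.355,"ty":0.228,"tz":0,"ax":0,"ay":0,"az":-78.3,"jaw":40},
  {"tx":0.355,"ty":0.228,"tz":0,"ax":0,"ay":0,"az":-78.3,"jaw":40},
  {"tx":0.355,"ty":0.228,"tz":0,"ax":0,"ay":0,"az":-78.3,"jaw":40},
  {"tx":0.355,"ty":0.228,"tz":0,"ax":0,"ay":0,"az":-78.3,"jaw":40},
  {"tx":0.355,"ty":0.228,"tz":0,"ax":0,"ay":0,"az":-78.3,"jaw":40},
  {"tx":0.355,"ty":0.228,"tz":0,"ax":0,"ay":0,"az":-78.3,"jaw":40},
  {"tx":0.355,"ty":0.228,"tz":0,"ax":0,"ay":0,"az":-78.3,"jaw":40},
  {"tx":0.355,"ty":0.228,"tz":0,"ax":0,"ay":0,"az":-78.3,"jaw":40},
])

```text
time_s: 3.0
tool_pos: [0.6554, 0.1481, 0.431]
tool_rot: [[-0.973, 0.23, 0.001], [0.23, 0.973, -0.001], [-0.001, -0.001, -1.0]]
force: [0.0, -0.9, 0.3]
gripper_width: 0.401
```

```bash
python3 -c "
from h import *
plan((.655,.153,.155),167.3)
f=grab_frame('wrist'); save('w1',f); s=manip.sense()
T=np.eye(4);T[:3,:3]=s['tool_rot'];T[:3,3]=s['tool_pos'];f['pose']=T@np.array(f['T_tool_cam'])
print(f['pose'].round(2),f['fx'],f['cx'],f['cy'])
np.savez('w1.npz',pose=f['pose'],fx=f['fx'],fy=f['fy'],cx=f['cx'],cy=f['cy'])
R=np.deg2rad(-12.7);c,q=np.cos(R),np.sin(R)
for z in(0,.167):
  for a,b in[(-1,-1),(-1,1),(1,1),(1,-1)]: print(z,a,b,np.round(proj(f,(.564+c*a*.0335-q*b*.0535,.174+q*a*.0335+c*b*.0535,z))))
"
```

```text
t 3.0 pos [0.655 0.148 0.431] yaw 166.7 zaxis [ 0.001 -0.001 -1.   ] F [ 0.  -0.9  0.3] j [ 0.15  0.56 -0.87  0.86  0.44  1.87  0.84]
shift [0.002 0.005 0.276] az -0.6
[[ 0.23  0.94  0.27  0.58]
 [ 0.97 -0.22 -0.06  0.17]
 [-0.    0.28 -0.96  0.58]
 [ 0.    0.    0.    1.  ]] 325.776056977664 318.2653295037345 198.53308508568756
0 -1 -1 [289.  72.]
0 -1 1 [353.  72.]
0 1 1 [352. 113.]
0 1 -1 [290. 114.]
0.167 -1 -1 [277.  59.]
0.167 -1 1 [367.  58.]
0.167 1 1 [365. 116.]
0.167 1 -1 [279. 117.]
```

View pics/w1.png

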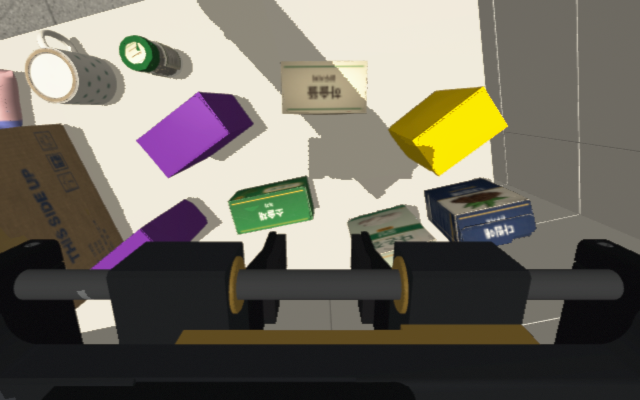

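Carton's top corners are at (281,62) to (367,114), within ~4 px of the fit. The tea box is at (272,205) and the milk carton at (390,230). I'll check clearance to both.

```bash
python3 -c "
from h import *
f=dict(np.load('w1.npz'))
for n,u,v,z in[('tea fl',306,178,.075),('tea fr',232,191,.075),('milk',350,226,.2),('milk2',408,207,.2),('milk3',350,226,.25),('yel',437,174,.167),('c',281,62,.167),('c',367,113,.167),('hook?',0,0,0)]: print(n,ray(f,u,v,z).round(3))
plan((.66,.155,.155),167.3)"
```

```text
tea fl [0.687 0.12  0.075]
tea fr [ 0.68  -0.001  0.075]
milk [0.733 0.17  0.2  ]
milk2 [0.725 0.245 0.2  ]
milk3 [0.714 0.17  0.25 ]
yel [0.701 0.296 0.167]
c [0.524 0.133 0.167]
c [0.605 0.222 0.167]
hook? [ 0.31 -0.29  0.  ]
t 3.05 pos [0.655 0.148 0.431] yaw 166.7 zaxis [ 0.001 -0.001 -1.   ] F [-0.1 -0.8 -0. ] j [ 0.15  0.56 -0.87  0.86  0.44  1.87  0.84]
shift [-0.002  0.008  0.276] az -0.6
```

>>> jog_arm([
  {"tx":0.012,"ty":0.005,"tz":0.04,"ax":0,"ay":0,"az":-0.6,"jaw":40},
  {"tx":0.012,"ty":0.005,"tz":0.08,"ax":0,"ay":0,"az":-0.6,"jaw":40},
  {"tx":0.012,"ty":0.005,"tz":0.12,"ax":0,"ay":0,"az":-0.6,"jaw":40},
  {"tx":0.012,"ty":0.005,"tz":0.16,"ax":0,"ay":0,"az":-0.6,"jaw":40},
  {"tx":0.012,"ty":0.005,"tz":0.2,"ax":0,"ay":0,"az":-0.6,"jaw":40},
  {"tx":0.012,"ty":0.005,"tz":0.24,"ax":0,"ay":0,"az":-0.6,"jaw":40},
  {"tx":0.012,"ty":0.005,"tz":0.276,"ax":0,"ay":0,"az":-0.6,"jaw":40},
  {"tx":0.02,"ty":0.005,"tz":0.276,"ax":0,"ay":0,"az":-0.6,"jaw":40},
  {"tx":0.03,"ty":0.005,"tz":0.276,"ax":0,"ay":0,"az":-0.6,"jaw":40},
  {"tx":0.04,"ty":0.005,"tz":0.276,"ax":0,"ay":0,"az":-0.6,"jaw":40},
  {"tx":0.048,"ty":0.005,"tz":0.276,"ax":0,"ay":0,"az":-0.6,"jaw":40},
  {"tx":0.056,"ty":0.005,"tz":0.276,"ax":0,"ay":0,"az":-0.6,"jaw":40},
  {"tx":0.064,"ty":0.005,"tz":0.276,"ax":0,"ay":0,"az":-0.6,"jaw":40},
  {"tx":0.072,"ty":0.005,"tz":0.276,"ax":0,"ay":0,"az":-0.6,"jaw":40},
  {"tx":0.08,"ty":0.005,"tz":0.276,"ax":0,"ay":0,"az":-0.6,"jaw":40},
  {"tx":0.088,"ty":0.005,"tz":0.276,"ax":0,"ay":0,"az":-0.6,"jaw":40},
])

```text
time_s: 4.38
tool_pos: [0.5698, 0.1751, 0.1548]
tool_rot: [[-0.977, 0.213, 0.0], [0.213, 0.977, -0.0], [-0.0, -0.0, -1.0]]
force: [0.1, -1.1, -0.0]
gripper_width: 0.397
```

>>> jog_arm([
  {"tx":0.007,"ty":0,"tz":0,"ax":0,"ay":0,"az":0,"jaw":40},
  {"tx":0.014,"ty":0,"tz":0,"ax":0,"ay":0,"az":0,"jaw":40},
  {"tx":0.021,"ty":0,"tz":0,"ax":0,"ay":0,"az":0,"jaw":40},
  {"tx":0.028,"ty":0,"tz":0,"ax":0,"ay":0,"az":0,"jaw":40},
  {"tx":0.035,"ty":0,"tz":0,"ax":0,"ay":0,"az":0,"jaw":40},
  {"tx":0.035,"ty":0,"tz":0,"ax":0,"ay":0,"az":0,"jaw":40},
  {"tx":0.035,"ty":0,"tz":0,"ax":0,"ay":0,"az":0,"jaw":40},
  {"tx":0.035,"ty":0,"tz":0,"ax":0,"ay":0,"az":0,"jaw":40},
  {"tx":0.035,"ty":0,"tz":0,"ax":0,"ay":0,"az":0,"jaw":40},
  {"tx":0.035,"ty":0,"tz":0,"ax":0,"ay":0,"az":0,"jaw":40},
])

```text
time_s: 5.22
tool_pos: [0.5366, 0.1823, 0.1545]
tool_rot: [[-0.977, 0.213, -0.0], [0.213, 0.977, 0.0], [0.0, 0.0, -1.0]]
force: [-0.5, 0.7, 0.5]
gripper_width: 0.4
```

```bash
python3 -c "
from h import *
plan((.6,.15,.155),167.3)
f=grab_frame('scene'); save('s2',f)"
```

```text
t 5.22 pos [0.537 0.182 0.154] yaw 167.7 zaxis [-0.  0. -1.] F [-0.5  0.7  0.5] j [ 0.37  0.42 -0.96  1.68  0.36  1.23  0.69]
shift [-0.069 -0.018 -0.001] az 0.4
```

View pics/s2.png

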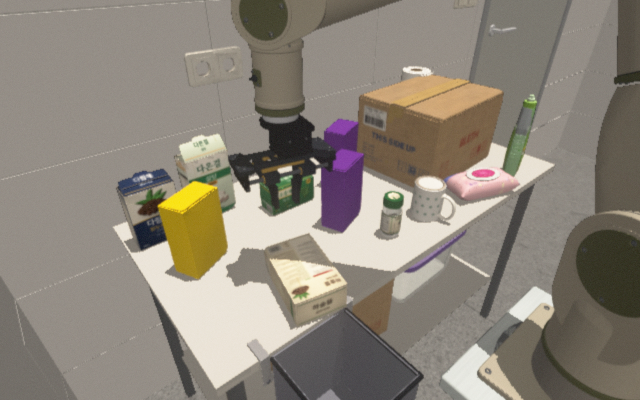

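The carton lies on its broad face (centre ~(305,278)) with its top toward the edge, and everything else is still standing. I'll fit the lying pose.

```bash
cat >> h.py <<'E'
from scipy.optimize import least_squares
def lying(f,x0=(.45,.2,-.2)):
    """fit the lying box's outline to the cream blob, from hand-picked corners f['obs']: (a,b,top)->pixel"""
    def w(p,l):
        c,s=np.cos(p[2]),np.sin(p[2]); a,b,h=np.array(l)*(.0835,.0535,.067)
        return [p[0]+c*a-s*b,p[1]+s*a+c*b,h]
    r=least_squares(lambda p:np.ravel([np.subtract(proj(f,w(p,l)),o) for l,o in f['obs']]),x0)
    print('lying',r.x.round(3),np.rad2deg(r.x[2]).round(1),'rms px',np.sqrt(np.mean(r.fun**2)).round(2))
    for a,b in[(-1,-1),(-1,1),(1,-1),(1,1)]: print('  ',a,b,np.round(w(r.x,(a,b,0))[:2],3))
E
python3 -c "
from h import *
f=grab_frame('scene')
f['obs']=[((1,1,1),(265,250)),((1,-1,1),(310,236)),((-1,-1,1),(346,291)),((-1,1,1),(298,307)),((-1,1,0),(301,321)),((-1,-1,0),(346,304))]
lying(f)
print('hooks: R inner edge', f and [ray(f,u,v).round(3) for u,v in[(265,358),(252,343),(285,368)]])
plan((.46,.10,.155),90)"
```

```text
lying [ 0.44   0.212 -0.22 ] -12.6 rms px 4.25
   -1 -1 [0.347 0.178]
   -1 1 [0.371 0.282]
   1 -1 [0.51  0.141]
   1 1 [0.533 0.246]
hooks: R inner edge [array([0.358, 0.36 , 0.   ]), array([0.398, 0.361, 0.   ]), array([0.321, 0.344, 0.   ])]
t 5.32 pos [0.536 0.182 0.154] yaw 167.7 zaxis [-0.  0. -1.] F [ 0.4  1.  -0.2] j [ 0.37  0.42 -0.96  1.68  0.36  1.23  0.69]
shift [ 0.057 -0.097 -0.001] az 77.7
```

>>> jog_arm([
  {"tx":0.077,"ty":-0.096,"tz":0,"ax":0,"ay":0,"az":77.7,"jaw":80},
  {"tx":0.077,"ty":-0.096,"tz":0,"ax":0,"ay":0,"az":77.7,"jaw":80},
  {"tx":0.077,"ty":-0.096,"tz":0,"ax":0,"ay":0,"az":77.7,"jaw":80},
  {"tx":0.077,"ty":-0.096,"tz":0,"ax":0,"ay":0,"az":77.7,"jaw":80},
  {"tx":0.077,"ty":-0.096,"tz":0,"ax":0,"ay":0,"az":77.7,"jaw":80},
  {"tx":0.077,"ty":-0.096,"tz":0,"ax":0,"ay":0,"az":77.7,"jaw":80},
  {"tx":0.077,"ty":-0.096,"tz":0,"ax":0,"ay":0,"az":77.7,"jaw":80},
  {"tx":0.077,"ty":-0.096,"tz":0,"ax":0,"ay":0,"az":77.7,"jaw":80},
  {"tx":0.077,"ty":-0.096,"tz":0,"ax":0,"ay":0,"az":77.7,"jaw":80},
  {"tx":0.077,"ty":-0.096,"tz":0,"ax":0,"ay":0,"az":77.7,"jaw":80},
  {"tx":0.077,"ty":-0.096,"tz":0,"ax":0,"ay":0,"az":77.7,"jaw":80},
  {"tx":0.077,"ty":-0.096,"tz":0,"ax":0,"ay":0,"az":77.7,"jaw":80},
  {"tx":0.077,"ty":-0.096,"tz":0,"ax":0,"ay":0,"az":77.7,"jaw":80},
])

```text
time_s: 6.4
tool_pos: [0.4406, 0.1051, 0.1546]
tool_rot: [[-0.004, 1.0, 0.0], [1.0, 0.004, -0.0], [-0.0, 0.0, -1.0]]
force: [0.6, 0.4, 0.6]
gripper_width: 0.799
```

```bash
python3 -c "
from h import *
plan((.44,.105,.03),90)
f=grab_frame('side'); save('side2',f)"
```

```text
t 6.4 pos [0.441 0.105 0.155] yaw 90.2 zaxis [ 0. -0. -1.] F [0.6 0.4 0.6] j [ 0.56  0.08 -0.91  1.95  0.07  1.14 -0.38]
shift [-0.    -0.001  0.125] az 0.2
```

View pics/side2.png

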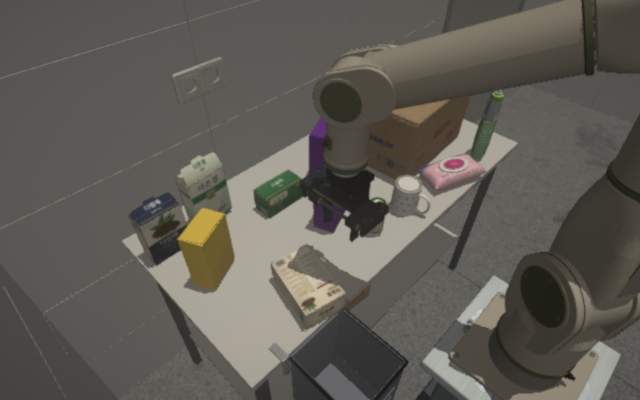

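The side view agrees: carton's top face spans (272,262) to (345,290), its right side free for the gripper. Lower and push it toward +y.

>>> jog_arm([
  {"tx":0,"ty":0,"tz":0.03,"ax":0,"ay":0,"az":0.2,"jaw":80},
  {"tx":0,"ty":0,"tz":0.06,"ax":0,"ay":0,"az":0.2,"jaw":80},
  {"tx":0,"ty":0,"tz":0.09,"ax":0,"ay":0,"az":0.2,"jaw":80},
  {"tx":0,"ty":0,"tz":0.125,"ax":0,"ay":0,"az":0.2,"jaw":80},
  {"tx":0.01,"ty":0,"tz":0.125,"ax":0,"ay":0,"az":0.2,"jaw":80},
  {"tx":0.02,"ty":0,"tz":0.125,"ax":0,"ay":0,"az":0.2,"jaw":80},
  {"tx":0.027,"ty":0,"tz":0.125,"ax":0,"ay":0,"az":0.2,"jaw":80},
  {"tx":0.034,"ty":0,"tz":0.125,"ax":0,"ay":0,"az":0.2,"jaw":80},
  {"tx":0.041,"ty":0,"tz":0.125,"ax":0,"ay":0,"az":0.2,"jaw":80},
  {"tx":0.048,"ty":0,"tz":0.125,"ax":0,"ay":0,"az":0.2,"jaw":80},
  {"tx":0.055,"ty":0,"tz":0.125,"ax":0,"ay":0,"az":0.2,"jaw":80},
  {"tx":0.062,"ty":0,"tz":0.125,"ax":0,"ay":0,"az":0.2,"jaw":80},
  {"tx":0.069,"ty":0,"tz":0.125,"ax":0,"ay":0,"az":0.2,"jaw":80},
  {"tx":0.076,"ty":0,"tz":0.125,"ax":0,"ay":0,"az":0.2,"jaw":80},
  {"tx":0.083,"ty":0,"tz":0.125,"ax":0,"ay":0,"az":0.2,"jaw":80},
  {"tx":0.088,"ty":0,"tz":0.125,"ax":0,"ay":0,"az":0.2,"jaw":80},
  {"tx":0.093,"ty":0,"tz":0.125,"ax":0,"ay":0,"az":0.2,"jaw":80},
  {"tx":0.093,"ty":0,"tz":0.125,"ax":0,"ay":0,"az":0.2,"jaw":80},
])

```text
time_s: 7.95
tool_pos: [0.4404, 0.1993, 0.0296]
tool_rot: [[0.002, 1.0, 0.0], [1.0, -0.002, 0.001], [0.001, 0.0, -1.0]]
force: [-0.2, 0.8, -0.3]
gripper_width: 0.801
```

```bash
python3 -c "
from h import *
plan((.60,.26,.155),180)
f=grab_frame('scene'); save('s3',f)"
```

```text
t 7.95 pos [0.44  0.199 0.03 ] yaw 89.9 zaxis [ 0.     0.001 -1.   ] F [-0.2  0.8 -0.3] j [ 0.25  0.38 -0.87  2.    0.36  0.92 -0.8 ]
shift [ 0.061  0.159 -0.125] az -90.1
```

View pics/s3.png

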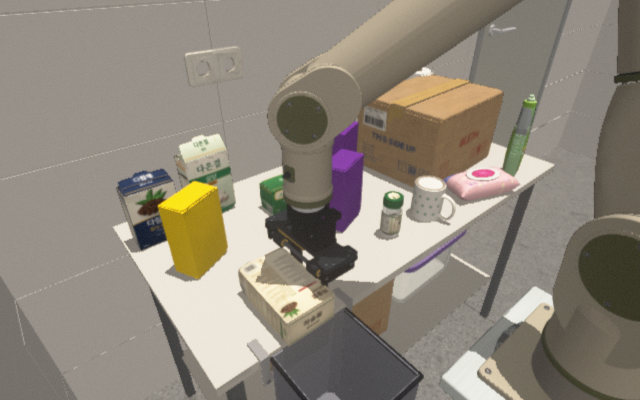

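```bash
python3 -c "
from h import *
f=grab_frame('scene')
f['obs']=[((1,1,1),(239,263)),((-1,-1,1),(332,294)),((-1,1,1),(285,328)),((-1,1,0),(287,342)),((-1,-1,0),(332,309))]
lying(f,(.44,.26,0))"
```

```text
lying [ 0.437  0.262 -0.032] -1.8 rms px 4.03
   -1 -1 [0.352 0.211]
   -1 1 [0.356 0.318]
   1 -1 [0.519 0.206]
   1 1 [0.523 0.313]
```

>>> jog_arm([
  {"tx":-0.025,"ty":0,"tz":0,"ax":0,"ay":0,"az":0,"jaw":80},
  {"tx":-0.025,"ty":0,"tz":-0.04,"ax":0,"ay":0,"az":0,"jaw":80},
  {"tx":-0.025,"ty":0,"tz":-0.08,"ax":0,"ay":0,"az":0,"jaw":80},
  {"tx":-0.025,"ty":0,"tz":-0.125,"ax":0,"ay":0,"az":0,"jaw":80},
  {"tx":0.059,"ty":0.115,"tz":-0.125,"ax":0,"ay":0,"az":-90,"jaw":80},
  {"tx":0.059,"ty":0.115,"tz":-0.125,"ax":0,"ay":0,"az":-90,"jaw":80},
  {"tx":0.059,"ty":0.115,"tz":-0.125,"ax":0,"ay":0,"az":-90,"jaw":80},
  {"tx":0.059,"ty":0.115,"tz":-0.125,"ax":0,"ay":0,"az":-90,"jaw":80},
  {"tx":0.059,"ty":0.115,"tz":-0.125,"ax":0,"ay":0,"az":-90,"jaw":80},
  {"tx":0.059,"ty":0.115,"tz":-0.125,"ax":0,"ay":0,"az":-90,"jaw":80},
  {"tx":0.059,"ty":0.115,"tz":-0.125,"ax":0,"ay":0,"az":-90,"jaw":80},
  {"tx":0.059,"ty":0.115,"tz":-0.125,"ax":0,"ay":0,"az":-90,"jaw":80},
  {"tx":0.059,"ty":0.115,"tz":-0.125,"ax":0,"ay":0,"az":-90,"jaw":80},
  {"tx":0.059,"ty":0.115,"tz":-0.125,"ax":0,"ay":0,"az":-90,"jaw":80},
  {"tx":0.059,"ty":0.115,"tz":-0.125,"ax":0,"ay":0,"az":-90,"jaw":80},
  {"tx":0.059,"ty":0.115,"tz":-0.125,"ax":0,"ay":0,"az":-90,"jaw":80},
  {"tx":0.059,"ty":0.115,"tz":-0.125,"ax":0,"ay":0,"az":-90,"jaw":80},
  {"tx":0.059,"ty":0.115,"tz":-0.125,"ax":0,"ay":0,"az":-90,"jaw":80},
  {"tx":0.059,"ty":0.115,"tz":-0.125,"ax":0,"ay":0,"az":-90,"jaw":80},
])

```text
time_s: 9.63
tool_pos: [0.5558, 0.2563, 0.1543]
tool_rot: [[-1.0, 0.007, -0.001], [0.007, 1.0, 0.0], [0.001, 0.0, -1.0]]
force: [-0.6, -0.2, 0.7]
gripper_width: 0.791
```

```bash
python3 -c "
from h import *
plan((.555,.258,.035),180)
f=grab_frame('wrist'); save('w2',f); s=manip.sense()
T=np.eye(4);T[:3,:3]=s['tool_rot'];T[:3,3]=s['tool_pos'];f['pose']=T@np.array(f['T_tool_cam'])
np.savez('w1.npz',pose=f['pose'],fx=f['fx'],fy=f['fy'],cx=f['cx'],cy=f['cy'])
for p in [(.521,.2085,.067),(.521,.315,.067),(.352,.2085,.067),(.352,.315,.067),(.606,.365,0),(.36,.262,0)]: print(p,np.round(proj(f,p)))"
```

```text
t 9.63 pos [0.556 0.256 0.154] yaw 179.6 zaxis [-0.001  0.    -1.   ] F [-0.6 -0.2  0.7] j [ 0.32  0.64 -1.16  1.55  0.59  1.35  0.66]
shift [0.001 0.002 0.119] az -0.4
(0.521, 0.2085, 0.067) [254. 163.]
(0.521, 0.315, 0.067) [397. 162.]
(0.352, 0.2085, 0.067) [ 237. -116.]
(0.352, 0.315, 0.067) [ 414. -117.]
(0.606, 0.365, 0) [426. 234.]
(0.36, 0.262, 0) [324. -50.]
```

View pics/w2.png

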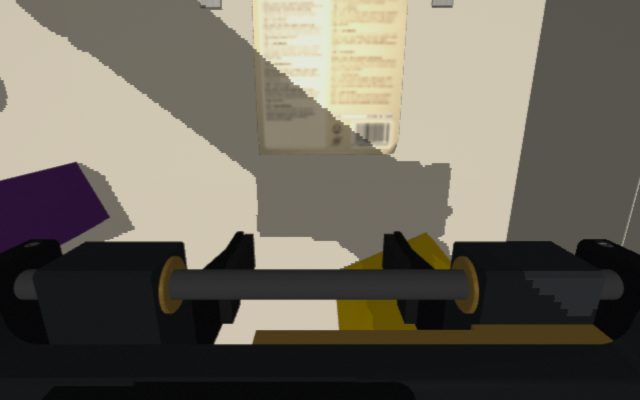

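The carton's rear edge is at row 153, cols 258–397, and the hook ends are at (210,3) and (442,3), so it is centred between the hooks. The yellow box's nearest corner is at (428,233).

```bash
python3 -c "
from h import *
f=dict(np.load('w1.npz'))
for p in [(428,233,.167),(342,268,.167),(428,233,0),(258,153,.067),(397,153,.067),(210,3,0),(442,3,0)]: print(p,ray(f,*p).round(3))"
```

```text
(428, 233, 0.167) [0.537 0.307 0.167]
(342, 268, 0.167) [0.555 0.268 0.167]
(428, 233, 0) [0.605 0.367 0.   ]
(258, 153, 0.067) [0.514 0.212 0.067]
(397, 153, 0.067) [0.514 0.315 0.067]
(210, 3, 0) [0.397 0.167 0.   ]
(442, 3, 0) [0.398 0.361 0.   ]
```

>>> jog_arm([
  {"tx":0.011,"ty":0.005,"tz":0.035,"ax":0,"ay":0,"az":-0.4,"jaw":80},
  {"tx":0.011,"ty":0.005,"tz":0.07,"ax":0,"ay":0,"az":-0.4,"jaw":80},
  {"tx":0.011,"ty":0.005,"tz":0.104,"ax":0,"ay":0,"az":-0.4,"jaw":80},
  {"tx":0.019,"ty":0.005,"tz":0.104,"ax":0,"ay":0,"az":-0.4,"jaw":80},
  {"tx":0.027,"ty":0.005,"tz":0.104,"ax":0,"ay":0,"az":-0.4,"jaw":80},
  {"tx":0.035,"ty":0.005,"tz":0.104,"ax":0,"ay":0,"az":-0.4,"jaw":80},
  {"tx":0.043,"ty":0.005,"tz":0.104,"ax":0,"ay":0,"az":-0.4,"jaw":80},
  {"tx":0.051,"ty":0.005,"tz":0.104,"ax":0,"ay":0,"az":-0.4,"jaw":80},
  {"tx":0.059,"ty":0.005,"tz":0.104,"ax":0,"ay":0,"az":-0.4,"jaw":80},
  {"tx":0.067,"ty":0.005,"tz":0.104,"ax":0,"ay":0,"az":-0.4,"jaw":80},
  {"tx":0.075,"ty":0.005,"tz":0.104,"ax":0,"ay":0,"az":-0.4,"jaw":80},
  {"tx":0.083,"ty":0.005,"tz":0.104,"ax":0,"ay":0,"az":-0.4,"jaw":80},
  {"tx":0.091,"ty":0.005,"tz":0.104,"ax":0,"ay":0,"az":-0.4,"jaw":80},
  {"tx":0.099,"ty":0.005,"tz":0.104,"ax":0,"ay":0,"az":-0.4,"jaw":80},
  {"tx":0.108,"ty":0.005,"tz":0.104,"ax":0,"ay":0,"az":-0.4,"jaw":80},
  {"tx":0.119,"ty":0.005,"tz":0.104,"ax":0,"ay":0,"az":-0.4,"jaw":80},
  {"tx":0.13,"ty":0.005,"tz":0.104,"ax":0,"ay":0,"az":-0.4,"jaw":80},
  {"tx":0.141,"ty":0.005,"tz":0.104,"ax":0,"ay":0,"az":-0.4,"jaw":80},
  {"tx":0.15,"ty":0.005,"tz":0.104,"ax":0,"ay":0,"az":-0.4,"jaw":80},
  {"tx":0.15,"ty":0.005,"tz":0.104,"ax":0,"ay":0,"az":-0.4,"jaw":80},
])

```text
time_s: 11.35
tool_pos: [0.4035, 0.2621, 0.0502]
tool_rot: [[-1.0, -0.005, -0.001], [-0.005, 1.0, -0.001], [0.001, -0.001, -1.0]]
force: [-0.0, 0.1, 0.1]
gripper_width: 0.796
```

```bash
python3 -c "
from h import *
plan((.45,.26,.3),180)
f=grab_frame('scene'); save('s4',f)"
```

```text
t 11.35 pos [0.403 0.262 0.05 ] yaw -179.7 zaxis [-0.001 -0.001 -1.   ] F [-0.   0.1  0.1] j [ 0.39  0.53 -1.24  1.98  0.58  1.06  0.46]
shift [-0.046 -0.003 -0.25 ] az 0.3
```

View pics/s4.png

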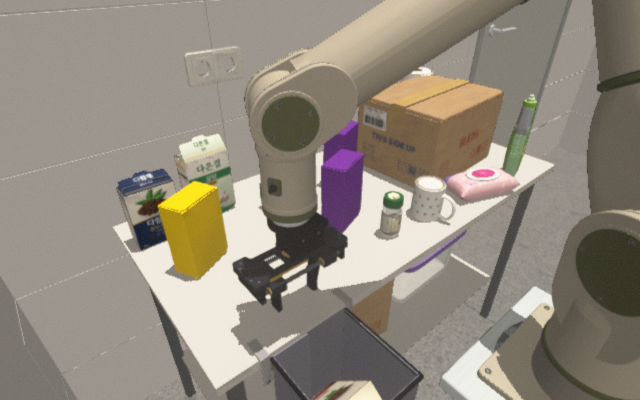

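The carton is in the bin (visible at (350,390)) and the bystanders are standing. I'll retract straight up and make a final check.

>>> jog_arm([
  {"tx":-0.03,"ty":0,"tz":-0.04,"ax":0,"ay":0,"az":0,"jaw":80},
  {"tx":-0.03,"ty":0,"tz":-0.08,"ax":0,"ay":0,"az":0,"jaw":80},
  {"tx":-0.03,"ty":0,"tz":-0.12,"ax":0,"ay":0,"az":0,"jaw":80},
  {"tx":-0.03,"ty":0,"tz":-0.16,"ax":0,"ay":0,"az":0,"jaw":80},
  {"tx":-0.03,"ty":0,"tz":-0.2,"ax":0,"ay":0,"az":0,"jaw":80},
  {"tx":-0.03,"ty":0,"tz":-0.2,"ax":0,"ay":0,"az":0,"jaw":80},
  {"tx":-0.03,"ty":0,"tz":-0.2,"ax":0,"ay":0,"az":0,"jaw":80},
  {"tx":-0.03,"ty":0,"tz":-0.2,"ax":0,"ay":0,"az":0,"jaw":80},
  {"tx":-0.03,"ty":0,"tz":-0.2,"ax":0,"ay":0,"az":0,"jaw":80},
  {"tx":-0.03,"ty":0,"tz":-0.2,"ax":0,"ay":0,"az":0,"jaw":80},
])

```text
time_s: 12.23
tool_pos: [0.4355, 0.2619, 0.2494]
tool_rot: [[-1.0, -0.004, -0.002], [-0.004, 1.0, -0.001], [0.002, -0.001, -1.0]]
force: [0.2, 0.2, 0.5]
gripper_width: 0.801
```

```bash
python3 -c "
from h import *
f=grab_frame('side'); save('side3',f); print(manip.sense()['force'].round(1))
a=cv2.cvtColor(f['pixels'],cv2.COLOR_RGB2BGR); b=cv2.imread('pics/side0.png')
for n,(u,v,w,h) in dict(mug=(405,195,25,20),jar=(375,215,12,22),tea=(268,190,14,20)).items(): print(n,np.abs(a[v-h:v+h,u-w:u+w].astype(int)-b[v-h:v+h,u-w:u+w]).mean().round(1))"
```

```text
[ 0.5  0.2 -0.5]
mug 13.1
jar 11.9
tea 41.0
```

View pics/side3.png

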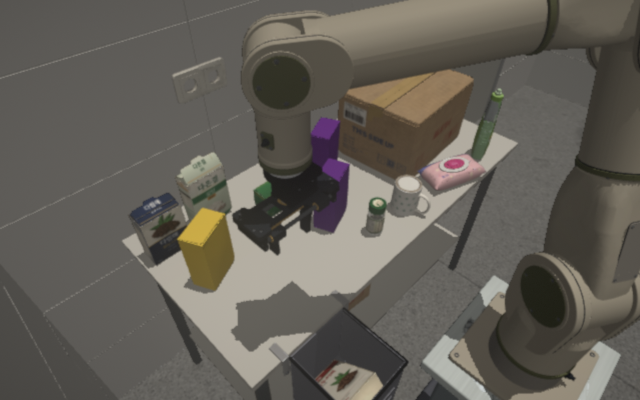

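The carton lies inside the bin at (350,380), below the rim. The mug and jar are unmoved. The gripper partly hides the tea box in this view, but nothing came near it and it was in place in earlier pictures.

```bash
python3 -c "
from cell import manip
print(manip.close_job(), manip.sense()['time_s'])"
```

```text
the job is handed in; nothing more can be done
the job is handed in; nothing more can be done
```

The carton is in the grey bin, and I handed the job in at about 12.3 s of robot time. I pushed the carton's top from behind so it fell toward the robot and came to rest on its broad face. Then I slid it sideways into line with the bin and over the front edge. It was never gripped or lifted.

**Last checks**
- The final side view shows the carton inside the bin, below the rim. The gripper was clear at z = 0.25 m, with about 0 N on the wrist.
- **Mug and jar:** both stand in their original spots by eye. My pixel comparison gave differences of 12–13, probably from changed light and shadow.
- **Tea box:** that comparison was useless for it (41), because the gripper hid most of it in the last picture. It was standing in place in the side view before the sideways push. The gripper stayed clear of it after that, and I felt no contact, but I did not confirm it at the end.

**What disagreed**
- The lying-carton fits had about 4 px of error, and a closer wrist-camera look moved the rear edge by about 7 mm before the final push.
- My first move call was refused as invalid input. I put all seven fields in every row after that.

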